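# Set the fish feeder to its third click and start it

### The job

Push the feeder's orange portion lever gently along its slot, from the closed end towards the hopper, counting the clicks, and stop in the third one without running past it; then press the green start button fully down and let it come up again. Only push and press with the fingers: do not pinch the lever, and leave everything else on the bench where it stands. Finish clear of everything.

Things in the scene. Friction and masses are not known exactly. Their poses are not given: they have to be found in the camera images.
- feeder: fish feeder fixed to the bench. Origin on the bench under the deck. Blue deck, flat, 50 mm high, spans -65 to 65 mm in its x and -140 to 80 mm in its y; a black slot along y at x = 0. At its +y end a round clear hopper on a white foot (110 x 100 mm, centred at y = 125 mm), 134 mm tall in all
- portion (a joint): lever travel along the feeder's +y (towards the hopper), m. 0 = closed, where it starts within 1 mm; a detent every 16 mm: clicks 1 to 5 at 0.016, 0.032, 0.048, 0.064, 0.080. Resistance peaks at 6 to 10 N a quarter of the way to the next detent, then falls; past half-way the lever snaps on by itself, away from the finger, and stays. Pushed at 30 mm/s or less it never skips one
- portion_top (a point): middle of the lever's top edge, 92 mm above the bench. The lever is an upright orange plate with a white band near the top, 90 mm wide along the feeder's x, 16 mm thick along its y (the face to push is 8 mm from this point, on the -y side), from 4 mm above the deck up. The deck is free for 75 mm on the -y side of the closed lever. Over 60 N on it, even for a moment (a knock), is too hard
- start_top (a point): centre of the top of the green round start button, 36 mm dia, pressed straight down; it stands in a black housing on a grey box 90 x 70 mm, 35 mm high, fixed to the bench to the left or right of the feeder
- start (a joint): how far the start button is pressed down, m: 0 up, 0.006 fully down; its spring needs 5 N to go fully down and raises it again when it is let go
- food_jar: bystander, loose: closed round food jar with red lid, 72 dia x 85 tall (sizes in mm); origin at the middle of its underside
- dose_bottle: bystander, loose: bottle with blue cap, 56 dia x 140 tall (sizes in mm); origin at the middle of its underside
- test_bottle: bystander, loose: small bottle with white cap, 40 dia x 75 tall (sizes in mm); origin at the middle of its underside
- cup: bystander, loose: white open cup, 72 dia x 80 tall (sizes in mm); origin at the middle of its underside
- wrench: bystander, loose: steel wrench 170 long lying flat along its x axis (sizes in mm); origin at the middle of its underside
- elbow: bystander, loose: grey plastic pipe elbow, two legs 58 long along its +x and +y, 40 thick (sizes in mm); origin at the middle of its underside corner, where the legs meet
- pellet_tin: bystander, loose: low yellow tin, 60 dia x 36 tall (sizes in mm); origin at the middle of its underside
Not all that is in view belongs to the job. Leave any purple or yellow look-alike of the part that bears start_top alone.

How it is judged:
On the way, in this order (a step that is already met when the one before it is completed fails the run):
1. the lever rests in the third click with the button still up (value of joint portion between 0.045 and 0.051 m and value of joint start below 0.002 m and velocity of joint portion between -0.01 and 0.01 m/s), for 0.2 s.
2. the start button is pressed fully down (value of joint start above 0.005 m), for 0.05 s.
3. the button has come up again (value of joint start below 0.0015 m), for 0.1 s.
At the end, for the whole second after the job is handed in: the lever stands in the third click (48 mm, within 3 mm) and the button, pressed to at least 5 mm after that, is up again (within 1.5 mm) (value of joint portion between 0.045 and 0.051 m and value of joint start below 0.0015 m); the robot touches nothing.
It fails at once if the lever ran past the third click (beyond 55 mm) (value of joint portion above 0.055 m).
It fails at once if the button was pressed before the lever stood in the third click (value of joint start above 0.003 m and not (value of joint portion between 0.045 and 0.051 m)).
It fails at once if the lever was pinched (pressed on both faces at once) (contact force between each of portion_c0, portion_c1 and the fingers above 1 N).
It fails at once if the lever was pushed with more than 60 N (contact force between any of portion_c0, portion_c1 and anything else above 60 N).
It fails at once if a bystander was moved by more than 15 mm, lifted or tipped (distance of any of food_jar, dose_bottle, test_bottle, cup, wrench, elbow, pellet_tin from where it was at the start of the episode above 0.015 m or angle between any of food_jar, dose_bottle, test_bottle, cup, pellet_tin's own z axis and vertical above 0.35 rad).
It also fails if it takes over 64 s, if anything falls off the work surface, if the arm or the gripper's body presses on something with over 40 N, if the wrist force passes 120 N, or if a joint passes its speed limit or range.

### The arm

A 6-joint arm with a two-finger parallel gripper is mounted at the origin on the work surface. World frame = base frame: x ahead of the robot, y to its left, z up, the work surface at z = 0. Lengths are in m, angles in rad, forces in N, time in s.
With the tool pointing down it reaches from about 0.275 to 0.85 m from the base axis. Payload 5.2 kg.
Tool frame: the origin (TCP) lies on the front face of the gripper's body, between the roots of the fingers; the fingertips stand 73 mm ahead of it and the grasp point (between the pads) lies 54 mm ahead of it; z points along the fingers, y is the direction in which the jaws open and shut (so a half turn about z gives the same grasp; the last joint's range is limited). The gripper opens to 85 mm and grips with 20 to 120 N. Pads are 22 mm wide; open, the fingers measure 114 mm over their backs; the gripper's body (76 mm by 85 mm) begins 54 mm behind the grasp point. The pads swing forward as they close: fully open they stand 13 mm farther back than shut.
Start: joints at [-1.34, 0.259, 1.535, -0, 1.348, -0.203], TCP at [0.231, -0.499, 0.304] pointing down, gripper open.
Joint ranges: [-3.14, 3.14], [-0.91, 2.08], [0.19, 2.58], [-1.22, 4.36], [0.22, 2.71], [-3.12, 3.12]. Speed limits (rad/s): [2.57, 2.57, 3.14, 3.14, 3.14, 3.14].

### API

Orientations are given as a unit quaternion [w, x, y, z].
In Python, from plant import * gives the robot as it stands. The module is installed in compiled form; this text tells all that it offers. Calls block until the motion is done:
- movep(position, orientation): joint-space move of the TCP to a pose.
- servo_line(position, v=0.15, frame=None): straight line of the TCP; frame=None keeps the orientation; v is the mean speed in m/s.
- move_j(angles): joint-space move.
- command_gripper(opening, strength=None): finger opening in m; strength is the grip in N (None keeps the last); returns when the fingers have stopped.
- pause(seconds).
- inverse_kinematics(position, orientation): joint angles nearest the present ones, or None.
- snapshot(name): name is "scene" or "top"; returns a dict with "pixels" (400x640x3 uint8, blue, green, red), "depth" (400x640 float32, m along the optical axis (not along the pixel's ray), 0 where there is no reading), "fx", "fy", "cx", "cy" (pixels), "eye" and "attitude" of the camera in the world. Camera axes: x right, y down, z forward; pixel columns grow to the right and rows downward; lengths in m; the calibration is good to about 2 mm. A picture is of the moment at which its call begins.
A pose or a line that the arm cannot do raises IKError and nothing moves.
- hand_in(): hands the job in, once; it reports no verdict.
Readings, each from a call of its own:
- get_t(): time.
- get_q(): joint angles.
- get_joint_velocities(): joint speeds.
- get_joint_efforts(): joint torques, N m.
- get_ee_pos(): TCP position.
- get_eef_rot(): TCP orientation.
- get_wrist_force(): force on the tool from outside, world axes, zero at the start.
- get_moment(): the same for the moment, N m.
- get_finger_gap(): finger opening in m.
Only numpy, scipy, OpenCV 4.12 (cv2) and the standard library are available. Lean on these libraries where they do the work, as an engineer would, in place of code of your own. Each camera call takes 0.05 s, during which the arm holds its last target.

## Working session

There is one attempt and no reset: what is moved stays moved. The work goes in short steps, each a Python script; the robot and the scene stay as the last script left them, time stands still between calls to the robot, and variables do not carry over. Pictures are saved under pics/ and viewed, and the job is handed in when it is done.

```bash
mkdir -p pics
python3 - <<'E'
from plant import *
import cv2,numpy as np,pickle
for n in ("scene","top"):
    s=snapshot(n); pickle.dump(s,open(f"pics/{n}.pkl","wb")); cv2.imwrite(f"pics/{n}0.png",s["pixels"])
    print(n,s["fx"],s["cx"],s["cy"],s["eye"],s["attitude"])
print(get_t(),get_eef_rot(),get_wrist_force(),get_finger_gap())
E
```

```text
scene 362.68610714159644 317.2907137152331 203.9735160756278 [1.11793963 0.07996026 0.75581774] [-0.24010598  0.6204815   0.70058039 -0.25795143]
top 365.00956111223627 315.75571902853693 193.86489391052575 [0.39866879 0.03676477 1.12926359] [-0.03384324  0.70780838 -0.70447607  0.03969117]
0.1 [-8.37684807e-04  9.76571652e-01  2.15190861e-01 -8.63561441e-06] [-0.25565261 -0.19247578  0.19739437] 0.0855324104773474
```

View pics/scene0.png

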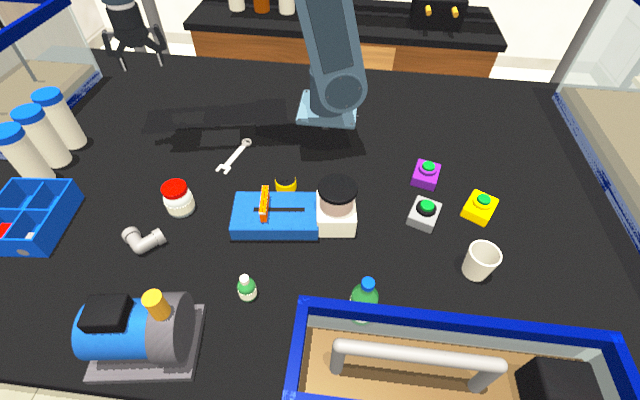

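View pics/top0.png

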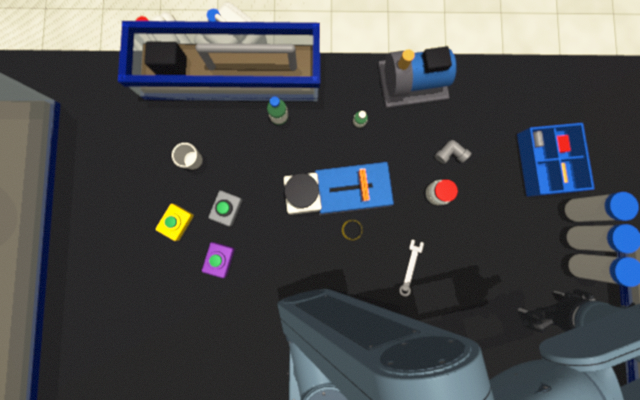

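The scene shows the feeder with its deck at top-view pixel ~(357,187), the orange lever at (364,185) and the hopper at (301,192). There are three candidate buttons in the top view: grey box (225,208), yellow box (174,221) and purple box (217,260). The grey box with the black housing fits the description. Next I'll confirm this in an enlarged crop and measure.

```bash
cat > h.py <<'E'
import numpy as np,cv2
from scipy.spatial.transform import Rotation as R
def cloud(s):
    d=s["depth"].astype(float); v,u=np.indices(d.shape)
    p=np.stack([(u-s["cx"])/s["fx"]*d,(v-s["cy"])/s["fy"]*d,d],-1)
    a=s["attitude"]
    P=p@R.from_quat([a[1],a[2],a[3],a[0]]).as_matrix().T+s["eye"]
    P[d==0]=np.nan
    return P
E
python3 - <<'E'
from h import *
import pickle
ims=[]
for n,box in (("top",(140,180,410,280)),("scene",(225,150,520,260))):
    s=pickle.load(open(f"pics/{n}.pkl","rb")); P=cloud(s); px=s["pixels"]
    hsv=cv2.cvtColor(px,cv2.COLOR_BGR2HSV); H,S,V=[hsv[...,i].astype(int) for i in range(3)]
    x0,y0,x1,y1=box; 
    c=px[y0-30:y1,x0:x1]; ims.append(cv2.resize(c,(780,int(780*c.shape[0]/c.shape[1])),interpolation=cv2.INTER_CUBIC))
    v,u=np.indices(H.shape); Z=P[...,2]
    near=np.isfinite(Z)&(P[...,0]>.2)&(P[...,0]<.7)&(P[...,1]>-.4)&(P[...,1]<.5)
    def rep(t,m):
        m=m&near; q=P[m]; print(n,t,m.sum(),"px",np.median(u[m]),np.median(v[m]),"med",np.median(q,0).round(4),"mean",q.mean(0).round(4))
        if len(q)>5:
            r=cv2.minAreaRect((q[:,:2]*1000).astype(np.float32)); print("   rect",np.round(r[0],1),np.round(r[1],1),round(r[2],1))
    blue=(H>100)&(H<120)&(S>150)&(V>100)
    rep("deck",blue&(abs(Z-.05)<.008)&(P[...,0]<.65)&(P[...,1]>-.2))
    rep("lever top",(H>5)&(H<25)&(S>130)&(V>130)&(abs(Z-.092)<.008))
    rep("lever all",(H>5)&(H<20)&(S>130)&(V>130)&(Z>.055)&(Z<.1))
    g=(H>60)&(H<85)&(S>120)&(V>80)&(Z>.03)&(Z<.08)
    k,l=cv2.connectedComponents((g&near).astype(np.uint8))
    for i in range(1,k):
        if (l==i).sum()>15: rep("green",l==i)
    rep("hoppertop",(abs(Z-.134)<.01)&(V<80)&(P[...,0]>.3)&(P[...,1]>-.1)&(P[...,1]<.15))
    # general blobs above table
    hh=np.isfinite(Z)&(Z>.012)&(Z<.2)&near
    k,l=cv2.connectedComponents(hh.astype(np.uint8))
    for i in range(1,k):
        m=l==i
        if m.sum()>40:
            q=P[m]; print("  blob",m.sum(),int(u[m].mean()),int(v[m].mean()),q.min(0).round(3),q.max(0).round(3))
for i,im in enumerate(ims): cv2.imwrite(f"pics/crop{i}.png",im)
E
```

```text
top deck 2571 px 351.0 187.0 med [ 0.5328 -0.077   0.0502] mean [ 0.5323 -0.0855  0.0502]
   rect [533.8 -85.2] [129.9 218.3] 7.2
top lever top 171 px 364.0 185.0 med [ 0.5335 -0.1092  0.0921] mean [ 0.5346 -0.1089  0.0921]
   rect [ 535.  -109.7] [85.2 16.7] 7.3
top lever all 187 px 363.0 185.0 med [ 0.5335 -0.1074  0.0918] mean [ 0.5346 -0.1083  0.0909]
   rect [ 535.  -109.7] [85.2 16.9] 7.3
top green 123 px 223.0 207.0 med [0.4703 0.3015 0.0566] mean [0.4695 0.3018 0.0562]
   rect [469.5 301.7] [32.8 32.2] 0.9
top green 78 px 170.0 221.5 med [0.4273 0.4525 0.0572] mean [0.4274 0.4524 0.0571]
   rect [427.3 452. ] [25.7 26.3] 89.9
top green 98 px 215.0 260.0 med [0.3168 0.3187 0.0573] mean [0.3163 0.3185 0.0573]
   rect [316.9 319.1] [29.1 28.8] 87.6
top hoppertop 429 px 296.0 184.0 med [0.5301 0.083  0.1346] mean [0.5265 0.0801 0.1344]
   rect [514.1  69.7] [83.5 88.9] 53.6
  blob 271 446 150 [ 0.614 -0.4    0.012] [ 0.683 -0.339  0.043]
  blob 456 185 155 [0.587 0.378 0.012] [0.656 0.449 0.088]
  blob 4432 338 188 [ 0.453 -0.199  0.013] [0.609 0.125 0.14 ]
  blob 607 440 191 [ 0
[... 980 characters left out ...]
301  0.0563] mean [0.4745 0.3011 0.055 ]
   rect [472.1 302.3] [34.8 32.6] 83.0
scene hoppertop 988 px 337.0 188.0 med [0.5189 0.0692 0.1341] mean [0.5179 0.0691 0.1337]
   rect [513.2  69.5] [94.1 95. ] 76.1
  blob 410 341 104 [ 0.225 -0.003  0.156] [0.257 0.116 0.2  ]
  blob 641 425 173 [0.266 0.275 0.012] [0.369 0.36  0.059]
  blob 6590 296 210 [ 0.402 -0.199  0.012] [0.611 0.124 0.138]
  blob 955 177 196 [ 0.49  -0.378  0.012] [ 0.557 -0.311  0.089]
  blob 801 479 206 [0.373 0.403 0.012] [0.482 0.5   0.06 ]
  blob 828 424 212 [0.42  0.256 0.012] [0.522 0.35  0.06 ]
  blob 450 149 240 [ 0.619 -0.4    0.013] [ 0.685 -0.34   0.043]
  blob 1132 481 258 [0.584 0.377 0.012] [0.658 0.449 0.082]
```

View pics/crop0.png

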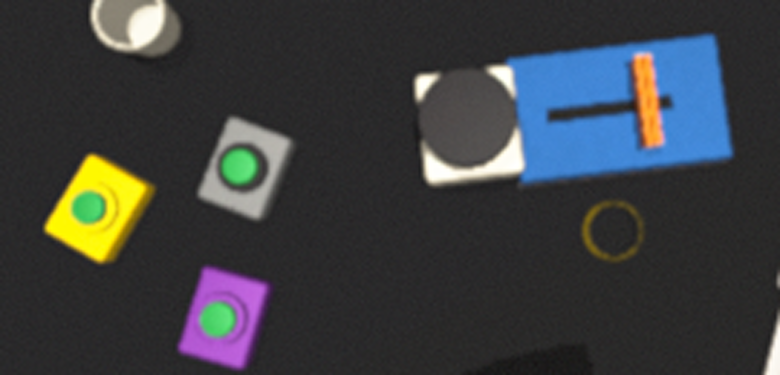

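View pics/crop1.png

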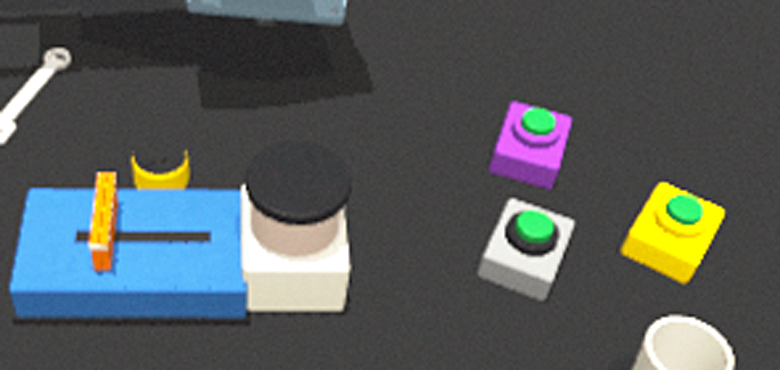

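The enlarged crops confirm it: only the grey box at top (225,208), scene (427,205) has a black housing around its green button. The others are the yellow and purple look-alikes. The lever top is at about (0.5355, -0.1095) and feeder yaw is about 7°. I'll close the fingers and come down behind the lever, with the tool x axis along the slot so the pad sides do the pushing.

```bash
cat >> h.py <<'E'
A=np.deg2rad(7.0); FY=np.array([-np.sin(A),np.cos(A),0]); L0=np.array([.5355,-.1095,0])
a=A+np.pi/2; QD=[0,np.cos(a/2),np.sin(a/2),0]
def tp(s,z): # TCP with finger front (11mm ahead) at lever travel s (nominal)
    p=L0+FY*(s-.008-.011); p[2]=z; return p
E
python3 - <<'E'
from plant import *
from h import *
command_gripper(0.0,20)
p=tp(-.025,.25)
print(inverse_kinematics(p,QD), get_t())
movep(p,QD); print(get_q(),get_t())
servo_line(tp(-.025,.139),v=.1)
pause(.3)
print(get_ee_pos(),tp(-.025,.139),get_wrist_force(),get_finger_gap(),get_t())
for n in ("scene","top"):
    s=snapshot(n)["pixels"]; c=s[140:260,200:400] if n=="scene" else s[130:250,260:460]
    cv2.imwrite(f"pics/{n}1.png",cv2.resize(c,(800,480),interpolation=cv2.INTER_CUBIC))
E
```

```text
[-4.74378791e-01  3.21386554e-01  1.58509379e+00 -4.44089210e-16
  1.23511231e+00 -5.96551839e-01] 0.8667
[-4.75985565e-01  3.21304321e-01  1.58473867e+00 -4.39337270e-04
  1.23507898e+00 -5.96374019e-01] 2.575
[ 0.5409938  -0.15320189  0.1393683 ] [ 0.54086225 -0.15317203  0.139     ] [-0.18127078  0.54800493 -0.43032582] 0.00033671263078500276 4.1333
```

View pics/scene1.png

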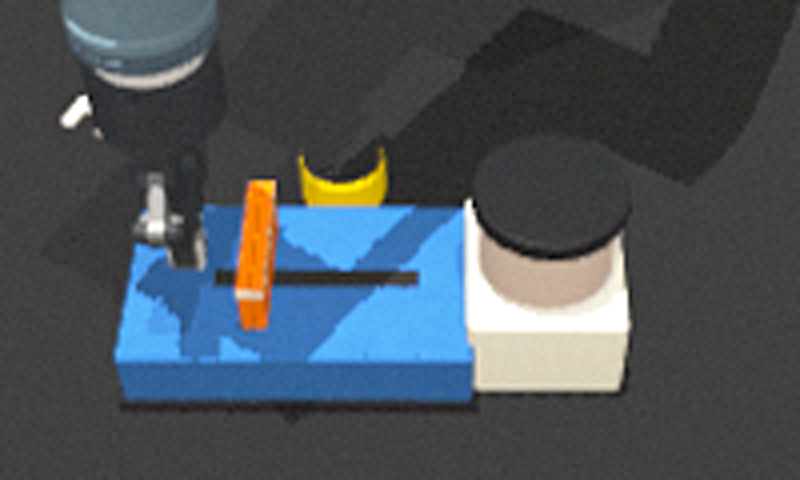

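View pics/top1.png

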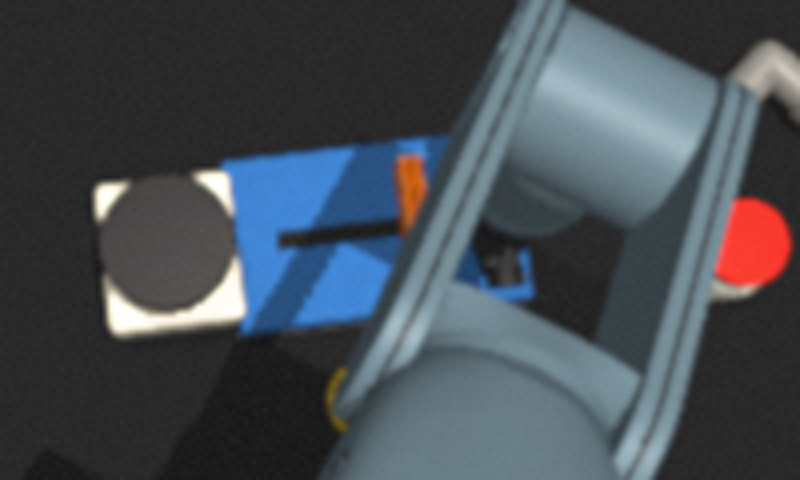

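The fingers (scene crop (185,250)) stand on the deck, clear on the closed side of the lever at (258,260). I'll push in 1 mm steps and log the force, stopping after the first click.

```bash
cat >> h.py <<'E'
def step(s0,s1,d=.001,z=.139,fmax=25):
    import plant as p
    log=[]
    for s in np.arange(s0,s1+1e-9,d):
        p.servo_line(tp(s,z),v=.015)
        f=-np.dot(p.get_wrist_force(),FY); act=np.dot(p.get_ee_pos()-tp(0,z),FY)
        log.append((round(s*1e3,1),round(act*1e3,1),round(f,1)))
        if f>fmax: print("FMAX");break
    print(log,p.get_t())
def pic(name,n="scene"):
    import plant as p
    s=p.snapshot(n); c=s["pixels"][140:260,200:400] if n=="scene" else s["pixels"][130:250,260:460]
    cv2.imwrite(f"pics/{name}.png",cv2.resize(c,(800,480),interpolation=cv2.INTER_CUBIC))
    P=cloud(s); h=cv2.cvtColor(s["pixels"],cv2.COLOR_BGR2HSV).astype(int); Q=P-L0
    m=(h[...,0]>5)&(h[...,0]<25)&(h[...,1]>130)&(h[...,2]>130)&(P[...,2]>.08)&(P[...,2]<.1)&(abs(Q[...,0])<.08)&(Q[...,1]>-.03)&(Q[...,1]<.1)
    if m.sum(): print("lever",m.sum(),np.median(Q[m]@FY)*1e3)
E
python3 - <<'E'
from plant import *
from h import *
pic("s2")
servo_line(tp(-.006,.139),v=.03)
step(-.005,.012)
pic("s3")
E
```

```text
lever 188 0.43628976698509225
[(np.float64(-5.0), np.float64(-5.1), np.float64(0.6)), (np.float64(-4.0), np.float64(-4.0), np.float64(-0.2)), (np.float64(-3.0), np.float64(-2.9), np.float64(-0.2)), (np.float64(-2.0), np.float64(-1.9), np.float64(-0.0)), (np.float64(-1.0), np.float64(-0.9), np.float64(-0.3)), (np.float64(0.0), np.float64(-0.1), np.float64(1.7)), (np.float64(1.0), np.float64(0.7), np.float64(2.7)), (np.float64(2.0), np.float64(1.6), np.float64(4.0)), (np.float64(3.0), np.float64(2.5), np.float64(6.2)), (np.float64(4.0), np.float64(3.4), np.float64(4.7)), (np.float64(5.0), np.float64(4.3), np.float64(5.4)), (np.float64(6.0), np.float64(5.6), np.float64(4.0)), (np.float64(7.0), np.float64(7.8), np.float64(0.5)), (np.float64(8.0), np.float64(8.5), np.float64(0.2)), (np.float64(9.0), np.float64(9.1), np.float64(-0.2)), (np.float64(10.0), np.float64(10.1), np.float64(0.7)), (np.float64(11.0), np.float64(11.1), np.float64(0.4)), (np.float64(12.0), np.float64(12.1), np.float64(0.1))] 9.5667
lever 191 16.656837213672684
```

Click 1: the force peaked and dropped, and the camera shows the lever at +16.2 mm. On to clicks 2 and 3.

Run:
```python
from plant import *
from h import *
step(.013,.027)
pic("s4")
```

```text
[(np.float64(13.0), np.float64(13.0), np.float64(0.2)), (np.float64(14.0), np.float64(14.1), np.float64(0.1)), (np.float64(15.0), np.float64(15.1), np.float64(0.0)), (np.float64(16.0), np.float64(15.9), np.float64(0.7)), (np.float64(17.0), np.float64(16.7), np.float64(2.8)), (np.float64(18.0), np.float64(17.6), np.float64(4.8)), (np.float64(19.0), np.float64(18.5), np.float64(5.2)), (np.float64(20.0), np.float64(19.4), np.float64(5.2)), (np.float64(21.0), np.float64(20.3), np.float64(5.3)), (np.float64(22.0), np.float64(21.7), np.float64(4.5)), (np.float64(23.0), np.float64(23.8), np.float64(0.3)), (np.float64(24.0), np.float64(24.5), np.float64(0.4)), (np.float64(25.0), np.float64(25.1), np.float64(-0.1)), (np.float64(26.0), np.float64(26.1), np.float64(0.0)), (np.float64(27.0), np.float64(27.0), np.float64(0.5))] 13.3667
lever 199 32.89968273951197
```

Run:
```python
from plant import *
from h import *
step(.028,.041)
pause(.3)
pic("s5")
servo_line(tp(.010,.139),v=.08)
pic("s6"); print(get_t())
```

```text
[(np.float64(28.0), np.float64(28.1), np.float64(-0.1)), (np.float64(29.0), np.float64(29.1), np.float64(0.1)), (np.float64(30.0), np.float64(30.1), np.float64(0.8)), (np.float64(31.0), np.float64(31.1), np.float64(0.1)), (np.float64(32.0), np.float64(31.9), np.float64(0.9)), (np.float64(33.0), np.float64(32.7), np.float64(2.1)), (np.float64(34.0), np.float64(33.6), np.float64(5.4)), (np.float64(35.0), np.float64(34.5), np.float64(6.2)), (np.float64(36.0), np.float64(35.4), np.float64(5.8)), (np.float64(37.0), np.float64(36.3), np.float64(6.0)), (np.float64(38.0), np.float64(37.7), np.float64(5.1)), (np.float64(39.0), np.float64(39.8), np.float64(-0.2)), (np.float64(40.0), np.float64(40.5), np.float64(-0.3)), (np.float64(41.0), np.float64(41.1), np.float64(-0.0))] 16.9167
lever 192 48.55640845659462
lever 187 48.44714799541431
17.8583
```

View pics/s6.png

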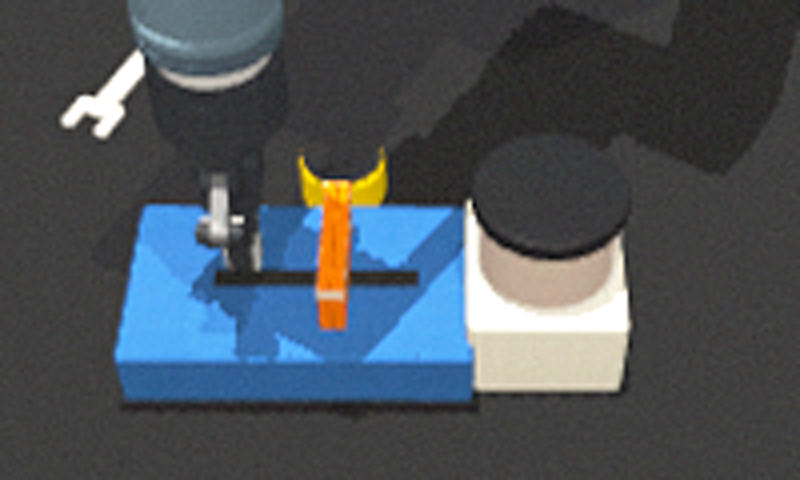

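The lever is at 48.0 mm (scene crop (332,260)) with the finger well behind it. Next I'll lift and move over to the grey box's button.

Run:
```python
from plant import *
from h import *
p=tp(.010,.30); servo_line(p,v=.2)
B=np.array([.4705,.302,.30])
print(inverse_kinematics(B,QD))
movep(B,QD)
B[2]=.150; servo_line(B,v=.15); pause(.2)
print(get_ee_pos(),get_wrist_force(),get_t())
s=snapshot("scene"); cv2.imwrite("pics/b1.png",cv2.resize(s["pixels"][120:270,380:530],(600,600),interpolation=cv2.INTER_CUBIC))
```

```text
[ 3.71136635e-01  2.77491575e-01  1.51918424e+00 -4.44089210e-16
  1.34491684e+00  2.48963587e-01]
[0.47089883 0.30217182 0.15086571] [-0.16941046 -0.37912561 -0.25366796] 21.7333
```

View pics/b1.png

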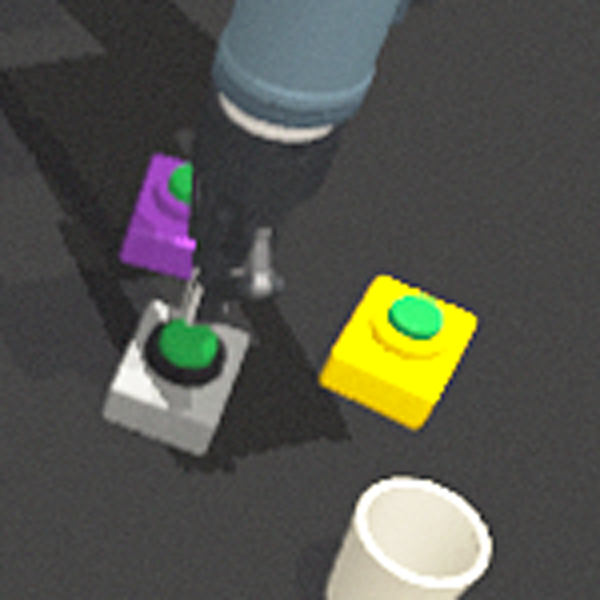

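The picture shows the grey box's button at (190,343) and the fingertips near (225,310). I'll check by projection that this offset is only perspective.

Run:
```python
from h import *
import pickle
s=pickle.load(open("pics/scene.pkl","rb")); a=s["attitude"]; M=R.from_quat([a[1],a[2],a[3],a[0]]).as_matrix()
for z in (.057,.078):
    c=M.T@(np.array([.4707,.302,z])-s["eye"]); u=c[0]/c[2]*s["fx"]+s["cx"]; v=c[1]/c[2]*s["fy"]+s["cy"]; print(z,(u-380)*4,(v-120)*4)
```

```text
0.057 188.3453813004876 335.5624421269523
0.078 196.41796342635416 313.7282681941616
```

Run:
```python
from plant import *
from h import *
s=snapshot("scene"); c=s["pixels"][170:240,395:465].astype(float)*1.8; c=np.clip(c,0,255).astype(np.uint8)
cv2.imwrite("pics/b2.png",cv2.resize(c,(560,560),interpolation=cv2.INTER_CUBIC))
P=cloud(s); q=P[170:220,395:465].reshape(-1,3); m=(q[:,2]>.070)&(q[:,2]<.10)
print(m.sum(),np.nanmin(q[m],0),np.nanmax(q[m],0),np.nanmedian(q[m],0))
```

```text
51 [0.46734992 0.29088697 0.07956782] [0.4861621  0.31398376 0.09998161] [0.48143109 0.29772358 0.09219339]
```

View pics/b2.png

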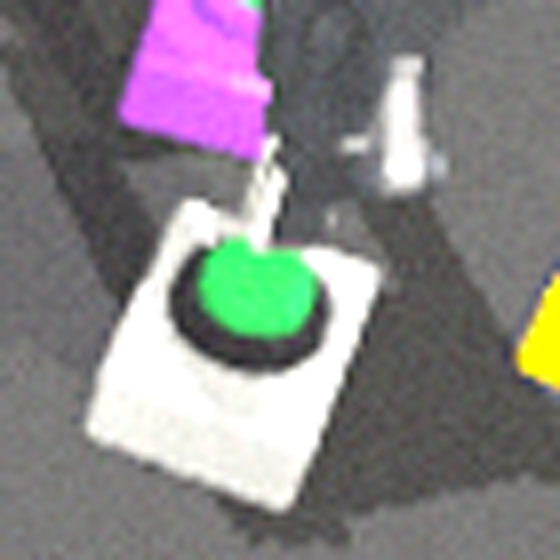

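The depth points on the fingertip span y 0.291–0.314, centred on 0.302, with the tip at about 0.079, so it's above the button. I'll press down in small steps.

Run:
```python
from plant import *
from h import *
p=np.array([.4705,.302,.135]); servo_line(p,v=.05)
log=[]
f0=get_wrist_force()[2]
while p[2]>.118:
    p[2]-=.0007; servo_line(p,v=.02); f=get_wrist_force()[2]-f0
    log.append((round(p[2]*1e3,1),round(get_ee_pos()[2]*1e3,1),round(f,1)))
    if f>14: break
pause(.2); print([tuple(map(float,l)) for l in log],get_ee_pos(),get_wrist_force(),get_t())
```

```text
[(134.3, 134.4, 0.3), (133.6, 133.7, 1.1), (132.9, 132.8, 0.9), (132.2, 132.2, -0.0), (131.5, 131.5, 0.8), (130.8, 130.7, -0.2), (130.1, 130.0, 1.4), (129.4, 129.5, 1.7), (128.7, 128.8, 2.0), (128.0, 128.1, 1.3), (127.3, 127.3, 2.3), (126.6, 126.6, 2.7), (125.9, 126.0, 4.6), (125.2, 125.3, 3.9), (124.5, 124.5, 5.3), (123.8, 123.9, 5.4), (123.1, 123.6, 8.5), (122.4, 123.5, 12.8), (121.7, 123.5, 18.2)] [0.47061988 0.30206085 0.12344561] [-4.39824901 -1.6788393  16.91585256] 27.2333
```

The spring ramp starts at about 0.130 and there's a hard stop at 0.1235, about 6 mm of travel, so the button is fully down. Now I'll release and retreat.

Run:
```python
from plant import *
from h import *
import pickle
servo_line([.4705,.302,.20],v=.06); pause(.3)
servo_line([.4705,.302,.30],v=.2)
move_j([-1.34,0.259,1.535,0,1.348,-0.203]); pause(.3)
print(get_ee_pos(),get_wrist_force(),get_t())
pic("e1"); 
for n in ("scene","top"):
    s=snapshot(n); cv2.imwrite(f"pics/{n}9.png",s["pixels"])
    o=pickle.load(open(f"pics/{n}.pkl","rb")); P=cloud(s)
    for nm,S in (("old",o),("new",s)):
        P=cloud(S); h=cv2.cvtColor(S["pixels"],cv2.COLOR_BGR2HSV).astype(int)
        m=(h[...,0]>60)&(h[...,0]<85)&(h[...,1]>120)&(h[...,2]>80)&(np.hypot(P[...,0]-.4705,P[...,1]-.302)<.014)
        print(n,nm,"button z",np.median(P[m][:,2]))
    d=cv2.absdiff(s["pixels"],o["pixels"]).max(2); cv2.imwrite(f"pics/{n}diff.png",d)
```

```text
[ 0.23141266 -0.49895577  0.30370502] [-0.4384376   0.68333707  1.13029561] 32.875
lever 126 48.25611378749149
scene old button z 0.057277866457898285
scene new button z 0.05702505876468089
top old button z 0.0571690793002817
top new button z 0.05690409613406944
```

View pics/scene9.png

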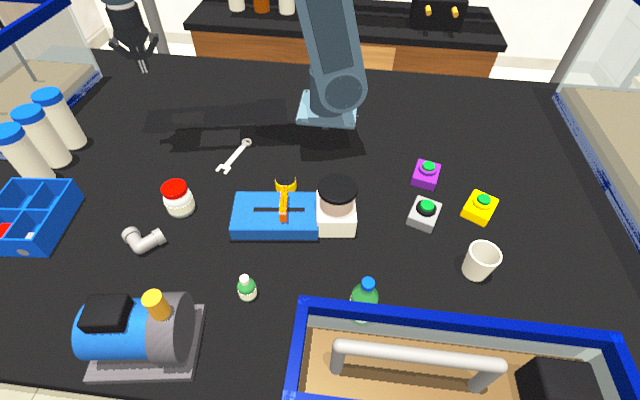

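View pics/topdiff.png

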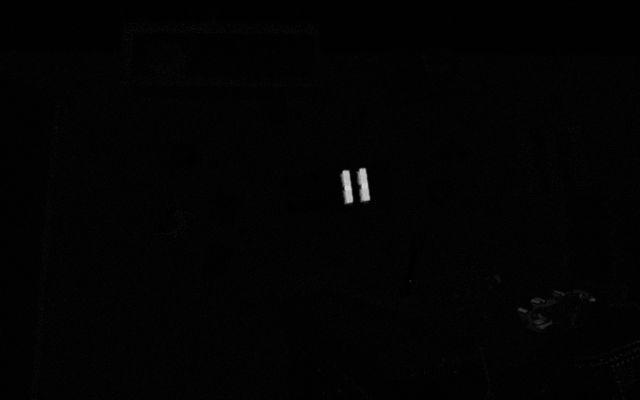

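The before/after difference shows only the lever moved, from (364,185) to (347,187), plus the gripper fingers. The button is back at its starting height.

```bash
python3 -c "
from plant import *
hand_in(); print(get_t())"
```

```text
the job is handed in; nothing more can be done
the job is handed in; nothing more can be done
```

The lever is in the third click and the start button was pressed fully down and came back up. I handed the job in with the clock at about 33 s of the 64 s allowed; no verdict is reported.

- **Lever:** I pushed it with the closed fingers in 1 mm steps and counted three force drops, with the force peaking at about 6 N. The camera puts it at 48 mm.
- **Start button:** I pressed the one on the grey box, the only one with a black housing. It reached its stop after about 6 mm of travel, with up to 18 N on the wrist. Afterwards its top was back within 0.3 mm of its starting height.
- **Surroundings:** The top-camera before/after comparison showed only the lever and the gripper fingers changed. The arm finished at its starting pose, clear of everything.

None of the checks failed or disagreed.

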